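# Present the purple-lidded specimen pot to the bar-code reader

## Task

Put the specimen pot with the purple lid upright on the middle of the white spot on the bar-code reader's base, turned so that its bar-code label squarely faces the reader's red window. Set it down, do not drop it or knock it over, let go of it, and leave the yellow- and green-lidded pots where they stand.

Things in the scene. Friction and masses are not known exactly. Their poses are not given: they have to be found in the camera images.
- pot_purple: Closed rigid specimen pot, 50 mm across, 75 mm tall, 60 to 130 g, frosted side, purple lid (top 17 mm). Origin: centre of its underside, z up. Its +x axis points out through the middle of the black-and-white bar-code label on its side; a white stripe on the lid runs from centre to rim the same way. Starts upright on the bench; grip its lid across the diameter from above, in any direction.
- pot_yellow: Closed rigid specimen pot, 50 mm across, 75 mm tall, 60 to 130 g, frosted side, yellow lid (top 17 mm). Origin: centre of its underside, z up. A bystander: leave it. Same label, stripe and axes.
- pot_green: Closed rigid specimen pot, 50 mm across, 75 mm tall, 60 to 130 g, frosted side, green lid (top 17 mm). Origin: centre of its underside, z up. A bystander: leave it. Same label, stripe and axes.
- reader: Fixed reader: black block 100 x 100 x 100 mm, screen and green lamp on top, red window in one face, on a base plate 8 mm thick, 100 mm wide, reaching 140 mm out from the window. Origin: bench height, below the middle of the window face; -x points out of the window. White spot (56 mm, blue rim) centred at x -90, y 0, z 8 mm. A pot faces the window when its +x lies along the reader's +x.
Not all that is in view belongs to the job. Leave any pink look-alike of the pot_purple alone.

How it is judged:
At the end, for the whole second after the job is handed in: The purple-lidded pot stands upright (within 6 degrees), at rest and released on the reader's plate, within 15 mm of the spot's centre along the reader's x and y, label aimed at the window (its centre line within 30 mm of the label's, about 19 degrees); the other pots within 25 mm of their starts (x of pot_purple in the frame of reader between -0.105 and -0.075 m and y of pot_purple in the frame of reader between -0.015 and 0.015 m and z of pot_purple in the frame of reader between 0.004 and 0.013 m and angle between pot_purple's own z axis and vertical below 0.1 rad and x of reader in the frame of pot_purple above 0.05 m and y of reader in the frame of pot_purple between -0.03 and 0.03 m and linear speed of pot_purple below 0.02 m/s and angular speed of pot_purple below 0.1 rad/s and distance of each of pot_yellow, pot_green from where it was at the start of the episode below 0.025 m); the robot touches nothing.
It fails at once if the purple-lidded pot is dropped or knocked over (faster than 0.6 m/s while the fingers do not hold it) (contact force between the fingers and pot_purple below 0.05 N and linear speed of pot_purple above 0.6 m/s).
It fails at once if the yellow- or green-lidded pot is moved by more than 25 mm (distance of any of pot_yellow, pot_green from where it was at the start of the episode above 0.025 m).
It also fails if it takes over 32 s, if anything falls off the work surface, if the arm or the gripper's body presses on something with over 40 N, if the wrist force passes 120 N, or if a joint passes its speed limit or range.

## Robot

A 6-joint arm with a two-finger parallel gripper is mounted at the origin on the work surface. World frame = base frame: x ahead of the robot, y to its left, z up, the work surface at z = 0. Lengths are in m, angles in rad, forces in N, time in s.
With the tool pointing down it reaches from about 0.425 to 0.95 m from the base axis. Payload 14.7 kg.
Tool frame: the origin (TCP) lies midway between the tips of the shut fingers; the grasp point (between the pads) lies 19 mm behind it; z points along the fingers, y is the line along which they close (so a half turn about z gives the same grasp; the last joint's range is limited). The gripper opens to 85 mm and grips with 20 to 120 N. Pads are 22 mm wide; open, the fingers measure 114 mm over their backs; the gripper's body (76 mm by 85 mm) begins 54 mm behind the grasp point. The pads swing forward as they close: fully open they stand 13 mm farther back than shut.
Start: joints at [1.197, 0.48, 1.596, -0, 1.065, -0.047], TCP at [0.209, 0.616, 0.231] pointing down, gripper open.
Joint ranges: [-2.75, 2.75], [-0.82, 2.05], [0.23, 2.67], [-1.56, 4.7], [0.09, 2.69], [-2.92, 2.92]. Speed limits (rad/s): [1.89, 1.89, 2.39, 3.01, 3.01, 3.01].

## Interface

Orientations are given as a unit quaternion [x, y, z, w].
In Python, from bench import manip gives the robot as it stands. The module is installed in compiled form; this text tells all that it offers.
- The arm moves only by the tool arm_command, never from a script. Its argument "targets" is a list of rows, each an object with "offset": the shift along the tool's x, y, z in cm, a list of three; "twist": the turn, a rotation vector about the tool's x, y, z in degrees, a list of three; "hand": the closure in counts, from 0 (fully open) to 255 (shut). A call has 1 to 10 rows; each row shifts and turns the commanded pose from where the row before left it, along the tool's axes as they then stand; what a row does not reach is not made up. A row lasts 1/12 s, in which the tool goes at most 41.7 mm and 7.16 degrees, less where a joint would pass 70% of its speed; a pose out of reach is approached as far as the arm can. A call with a gripper value outside its range is refused whole. The fingers move at their own pace and stop on an object; "force" is the grip in N (left out, the last holds). Time passes only in rows, so rows that do not move let the fingers close. It gives the time, the measured TCP pose, the force, the opening and the grip force at its end, in the units of the state.
- manip.get_obs(): the state, without advancing time (a new reading comes with each control period).
- manip.read_camera(name): name is "side" or "top"; returns a dict with "frame" (420x560x3 uint8, red, green, blue), "K" (3x3 intrinsics, pixels), "extrinsics" (4x4, takes a point from camera to world coordinates). Camera axes: x right, y down, z forward; pixel columns grow to the right and rows downward; lengths in m; the calibration is good to about 2 mm. A picture is of the moment at which its call begins. There is no depth.
- manip.close_job(): hands the job in; it is judged then, once.
The state is a dict: "clock": time; "joint_positions": joint angles; "joint_vel": joint speeds; "joint_efforts": joint torques, N m; "tcp_pos": TCP position; "tcp_rot": TCP orientation; "force": force on the tool from outside, world axes, zero at the start; "torque": the same for the moment, N m; "gripper_width": finger opening in m; "grasp_force": force on a finger pad.
Only numpy, scipy, OpenCV 4.12 (cv2) and the standard library are available. Lean on these libraries where they do the work, as an engineer would, in place of code of your own. Each camera call takes 0.05 s, during which the arm holds its last target. There are 200 camera calls.

## Working session

There is one attempt and no reset: what is moved stays moved. The work goes in short steps, Python scripts to look and compute and a tool call to move; the robot and the scene stay as the last step left them, time stands still between calls to the robot, and variables do not carry over. Pictures are saved under pics/ and viewed, at most 10 in all, crops included, and the job is handed in when it is done.

Besides the shell and the picture viewer there is one more tool, called after "Request:" in YAML: its name, and indented under it one key for each argument. arm_command: Moves the arm, as the interface text tells. Its arguments: {"type":"object","properties":{"targets":{"type":"array","items":{"type":"object","properties":{"offset":{"type":"array","items":{"type":"number"}},"twist":{"type":"array","items":{"type":"number"}},"hand":{"type":"number"}}}},"force":{"type":"number"}},"required":["targets"]}

```bash
mkdir -p pics; cat > h.py <<'E'
import numpy as np,cv2
from bench import manip
def shot(n,f=None):
    c=manip.read_camera(n)
    if f: cv2.imwrite(f,c['frame'][:,:,::-1])
    return c
def ray(c,u,v,z):
    d=c['extrinsics'][:3,:3]@np.linalg.inv(c['K'])@[u,v,1]; o=c['extrinsics'][:3,3]
    return o+d*(z-o[2])/d[2]
def proj(c,p):
    E=np.linalg.inv(c['extrinsics']); q=c['K']@(E[:3,:3]@p+E[:3,3]); return q[:2]/q[2]
E
python3 - <<'E'
from h import *
a=shot('top','pics/t0.png');b=shot('side','pics/s0.png')
np.savez('c0.npz',t=a['frame'],s=b['frame'])
print(a['extrinsics'],b['extrinsics'],manip.get_obs())
E
```

```text
[[ 0.01242477 -0.99865238  0.05038897  0.52522135]
 [-0.99991936 -0.01227665  0.00324799  0.02363432]
 [-0.00262501 -0.05042527 -0.99872439  0.98800314]
 [ 0.          0.          0.          1.        ]] [[ 0.99772685 -0.04732254  0.04797624  0.54186812]
 [-0.06532014 -0.50413076  0.86115356 -0.70473023]
 [-0.01656567 -0.86232984 -0.50607591  0.4784068 ]
 [ 0.          0.          0.          1.        ]] {'clock': 0.1, 'joint_positions': array([ 1.19742035e+00,  4.80740198e-01,  1.59680766e+00,  6.83168258e-06,
        1.06509298e+00, -4.66165956e-02]), 'joint_vel': array([-0.00272564,  0.00047998,  0.00017006, -0.00035729, -0.00126466,
       -0.00025856]), 'joint_efforts': array([ 1.21856403e-03, -9.52250934e+01, -4.31037998e+01, -1.45501667e-04,
        5.16684435e-03,  6.20503192e-05]), 'tcp_pos': array([0.20849001, 0.615273  , 0.23075653]), 'tcp_rot': array([ 1.62655427e-01,  9.86682795e-01, -5.11955888e-04, -1.12172072e-04]), 'force': array([ 0.43412916,  0.21379249, -0.63515445]), 'torque': array([0.02803012, 0.00508917, 0.02364531]), 'grasp_force': 0.0, 'gripper_width': 0.08573138547878222}
```

View pics/t0.png

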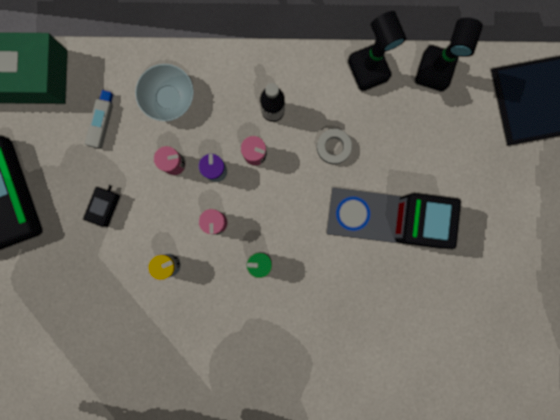

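View pics/s0.png

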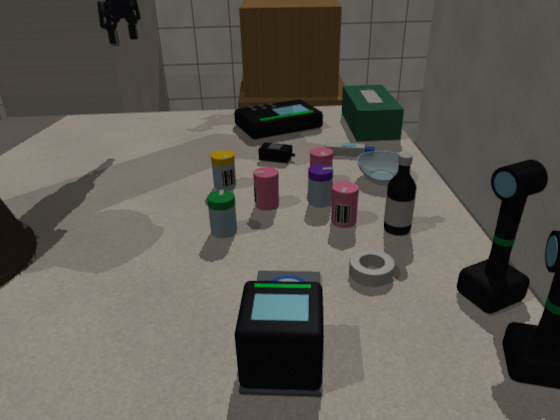

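```bash
python3 - <<'E'
from h import *
a=shot('top');b=shot('side')
I=a['frame'];hsv=cv2.cvtColor(I,cv2.COLOR_RGB2HSV)
def comp(lo,hi,x0,y0,x1,y1,name,close=0):
    m=cv2.inRange(hsv,lo,hi);k=np.zeros_like(m);k[y0:y1,x0:x1]=m[y0:y1,x0:x1]
    if close:k=cv2.morphologyEx(k,cv2.MORPH_CLOSE,np.ones((7,7)))
    cs=cv2.findContours(k,0,1)[0];c=max(cs,key=cv2.contourArea);print(name,cv2.minEnclosingCircle(c),cv2.contourArea(c));return c
out={}
for n,w in dict(purple=(192,145,232,186),yellow=(140,245,185,285),green=(240,245,280,285),p1=(148,140,188,178),p2=(192,202,232,240),p3=(235,132,272,168)).items():
    x0,y0,x1,y1=w
    c=comp((0,95,70),(180,255,255),*w,n,1)
    (u,v),r=cv2.minEnclosingCircle(c); p=ray(a,u,v,.075)
    q=I[y0:y1,x0:x1].astype(int); m=cv2.circle(np.zeros(I.shape[:2],np.uint8),(int(round(u)),int(round(v))),int(r),1,-1)[y0:y1,x0:x1]
    s=(q.min(2)>110)&(m>0); yy,xx=np.nonzero(s)
    if len(xx):
        e=ray(a,xx.mean()+x0,yy.mean()+y0,.075); print(n,p,'stripe deg',np.degrees(np.arctan2(*(e-p)[[1,0]])),len(xx))
    else: print(n,p)
c=comp((100,130,80),(125,255,255),325,185,395,240,'spot')
(u,v),r=cv2.minEnclosingCircle(c);S=ray(a,u,v,.008);print('spot',S)
# side view pot
hs=cv2.cvtColor(b['frame'],cv2.COLOR_RGB2HSV)
c=comp((0,140,70),(8,255,255),392,190,412,245,'win');print(cv2.minAreaRect(c))
c2=comp((50,120,80),(80,255,255),405,190,430,245,'lamp');r=cv2.minAreaRect(c2);B=cv2.boxPoints(r);print(r)
for q in B: print(ray(a,*q,.1))
cr=np.hstack([cv2.resize(I[130:290,130:290],(400,400)),cv2.resize(I[160:270,310:480],(400,400*110//170)) if 0 else cv2.resize(I[150:270,320:440],(400,400))])
cv2.imwrite('pics/c1.png',cr[:,:,::-1])
E
```

```text
purple ((210.8948516845703, 165.8605194091797), 12.5057373046875) 448.0
purple [0.6594204 0.1581241 0.075    ] stripe deg 7.714194719366509 26
yellow ((160.7108917236328, 266.81292724609375), 13.382855415344238) 500.5
yellow [0.46205289 0.25125538 0.075     ] stripe deg -62.81707001393009 19
green ((259.05926513671875, 264.66412353515625), 12.450151443481445) 439.5
green [0.46857682 0.06132235 0.075     ] stripe deg 91.70887584374573 23
p1 ((167.1923065185547, 160.1923065185547), 13.87027359008789) 457.0
p1 [0.66953486 0.24376046 0.075     ] stripe deg -84.24538733407678 40
p2 ((211.97825622558594, 221.5), 12.795757293701172) 447.5
p2 [0.55081647 0.15389341 0.075     ] stripe deg 172.29971980580802 32
p3 ((253.0, 150.22222900390625), 13.814126968383789) 461.0
p3 [0.69117123 0.0763817  0.075     ] stripe deg -98.09117696391085 37
spot ((352.7675476074219, 213.1933135986328), 17.284015655517578) 886.0
spot [ 0.57362326 -0.12959435  0.008     ]Traceback (most recent call last):
  File "<stdin>", line 22, in <module>
  File "<stdin>", line 7, in comp
ValueError: max() iterable argument is empty
```

```bash
python3 - <<'E'
from h import *
a=shot('top');I=a['frame'];hsv=cv2.cvtColor(I,cv2.COLOR_RGB2HSV)
def m(lo,hi,z,name):
    k=np.zeros(I.shape[:2],np.uint8);s=np.s_[180:255,385:465];k[s]=cv2.inRange(hsv,lo,hi)[s]
    cs=cv2.findContours(k,0,1)[0]
    if not cs: print(name,'none');return
    c=max(cs,key=cv2.contourArea);r=cv2.minAreaRect(c);print(name,r)
    B=cv2.boxPoints(r);P=[ray(a,*q,z) for q in B]
    for i in range(2):
        d=P[i+1]-P[i];print(' len %.3f deg %.1f'%(np.linalg.norm(d),np.degrees(np.arctan2(d[1],d[0]))))
    print(' ctr',ray(a,*r[0],z))
m((50,100,60),(85,255,255),.1,'lamp');m((85,60,80),(110,255,255),.1,'screen')
m((0,120,50),(10,255,255),.05,'win')
cr=np.hstack([cv2.resize(I[130:290,130:290],(400,400)),cv2.resize(I[150:270,340:460],(400,400))])
cv2.imwrite('pics/c1.png',cr[:,:,::-1])
o=manip.get_obs();from scipy.spatial.transform import Rotation as R
print(R.from_quat(o['tcp_rot']).as_matrix().round(3))
E
```

```text
lamp ((416.2255859375, 217.969482421875), (5.079850673675537, 38.31974792480469), 6.34019136428833)
 len 0.072 deg -6.4
 len 0.010 deg -95.7
 ctr [ 0.56153264 -0.23487454  0.1       ]
screen ((436.9365234375, 220.55035400390625), (25.064472198486328, 35.495269775390625), 6.581944942474365)
 len 0.067 deg -6.7
 len 0.047 deg -95.9
 ctr [ 0.5571444  -0.27387611  0.1       ]
win ((399.81561279296875, 218.0287322998047), (3.8025012016296387, 28.337688446044922), 5.19442892074585)
 len 0.057 deg -5.2
 len 0.008 deg -94.5
 ctr [ 0.56305633 -0.21676228  0.05      ]
[[-0.947  0.321 -0.   ]
 [ 0.321  0.947 -0.001]
 [ 0.    -0.001 -1.   ]]
```

View pics/c1.png

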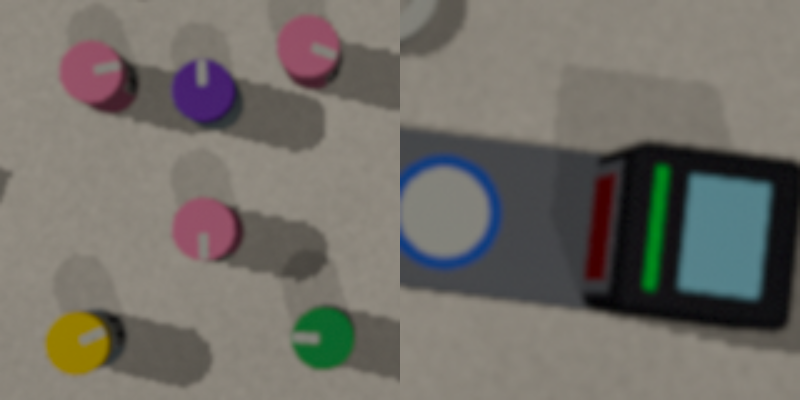

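Candidates in the top view: purple lid (211,166), and pink lids (168,160), (212,222), (254,150). The crop confirms only (211,166) is truly purple with a frosted side, and the three pink ones are look-alikes. Its stripe points image-up (world about +5°). The reader's window faces image-left, with the spot at (353,213) and reader +x at about -96°.

Rotating the tool first.

Request:
arm_command:
  targets:
    - {"offset":[0,0,0],"twist":[0,0,6.43],"hand":0}
    - {"offset":[0,0,0],"twist":[0,0,6.43],"hand":0}
    - {"offset":[0,0,0],"twist":[0,0,6.43],"hand":0}
    - {"offset":[0,0,0],"twist":[0,0,6.43],"hand":0}
    - {"offset":[0,0,0],"twist":[0,0,6.43],"hand":0}
    - {"offset":[0,0,0],"twist":[0,0,6.43],"hand":0}
    - {"offset":[0,0,0],"twist":[0,0,6.43],"hand":0}
    - {"offset":[0,0,0],"twist":[0,0,6.43],"hand":0}
    - {"offset":[0,0,0],"twist":[0,0,6.43],"hand":0}
    - {"offset":[0,0,0],"twist":[0,0,6.43],"hand":0}
  force: 40

```text
clock: 1.08
tcp_pos: [0.2086, 0.6155, 0.2312]
tcp_rot: [0.665, 0.747, -0.0, 0.0]
force: [0.3, -0.5, 0.1]
gripper_width: 0.0856
grasp_force: 0.0
```

Request:
arm_command:
  targets:
    - {"offset":[-2.5,1.95,0],"twist":[0,0,0],"hand":0}
    - {"offset":[-2.5,1.95,0],"twist":[0,0,0],"hand":0}
    - {"offset":[-2.5,1.95,0],"twist":[0,0,0],"hand":0}
    - {"offset":[-2.5,1.95,0],"twist":[0,0,0],"hand":0}
    - {"offset":[-2.5,1.95,0],"twist":[0,0,0],"hand":0}
    - {"offset":[-2.5,1.95,0],"twist":[0,0,0],"hand":0}
    - {"offset":[-2.5,1.95,0],"twist":[0,0,0],"hand":0}
    - {"offset":[-2.5,1.95,0],"twist":[0,0,0],"hand":0}
    - {"offset":[-2.5,1.95,0],"twist":[0,0,0],"hand":0}
    - {"offset":[-2.5,1.95,0],"twist":[0,0,0],"hand":0}

```text
clock: 1.92
tcp_pos: [0.4335, 0.3899, 0.2313]
tcp_rot: [0.663, 0.749, 0.0, -0.0]
force: [-0.1, 0.7, -0.0]
gripper_width: 0.0851
grasp_force: 0.0
```

Request:
arm_command:
  targets:
    - {"offset":[-2.5,1.95,0],"twist":[0,0,0],"hand":0}
    - {"offset":[-2.5,1.95,0],"twist":[0,0,0],"hand":0}
    - {"offset":[-2.5,1.95,0],"twist":[0,0,0],"hand":0}
    - {"offset":[-2.5,1.95,0],"twist":[0,0,0],"hand":0}
    - {"offset":[-2.5,1.95,0],"twist":[0,0,0],"hand":0}
    - {"offset":[-2.5,1.95,0],"twist":[0,0,0],"hand":0}
    - {"offset":[-2.5,1.95,0],"twist":[0,0,0],"hand":0}
    - {"offset":[-2.5,1.95,0],"twist":[0,0,0],"hand":0}
    - {"offset":[-2.5,1.95,0],"twist":[0,0,0],"hand":0}
    - {"offset":[0,0,0],"twist":[0,0,0],"hand":0}

```text
clock: 2.75
tcp_pos: [0.6377, 0.1851, 0.2311]
tcp_rot: [0.664, 0.748, 0.0, 0.001]
force: [-0.0, -0.1, 0.4]
gripper_width: 0.0851
grasp_force: 0.0
```

Request:
arm_command:
  targets:
    - {"offset":[-1.5,0.9,0],"twist":[0,0,0],"hand":0}
    - {"offset":[-1.44,0.93,0],"twist":[0,0,0],"hand":0}
    - {"offset":[0,0,3],"twist":[0,0,0],"hand":0}
    - {"offset":[0,0,3],"twist":[0,0,0],"hand":0}
    - {"offset":[0,0,3],"twist":[0,0,0],"hand":0}
    - {"offset":[0,0,0],"twist":[0,0,0],"hand":0}
    - {"offset":[0,0,0],"twist":[0,0,0],"hand":0}

```text
clock: 3.33
tcp_pos: [0.6552, 0.1617, 0.1404]
tcp_rot: [0.663, 0.749, -0.001, -0.001]
force: [-0.2, -0.1, 1.2]
gripper_width: 0.0854
grasp_force: 0.0
```

```bash
python3 - <<'E'
from h import *
a=shot('top');b=shot('side')
p=manip.get_obs()['tcp_pos'];print(p)
cr=np.hstack([cv2.resize(a['frame'][110:230,150:270],(400,400)),cv2.resize(b['frame'][90:230,250:390],(400,400))])
cv2.imwrite('pics/c2.png',cr[:,:,::-1])
hs=cv2.cvtColor(b['frame'],cv2.COLOR_RGB2HSV);k=cv2.inRange(hs,(120,120,50),(145,255,255))
c=max(cv2.findContours(k,0,1)[0],key=cv2.contourArea);x,y,w,h=cv2.boundingRect(c);print(x,y,w,h,'lid mid ray',ray(b,x+w/2,y+h/2,.068), 'expected px', proj(b,np.array([p[0],p[1],.068])))
E
```

```text
[0.65696687 0.1622604  0.14308408]
309 164 23 18 lid mid ray [0.66182894 0.15617815 0.068     ] expected px [317.69308108 171.80728683]
```

View pics/c2.png

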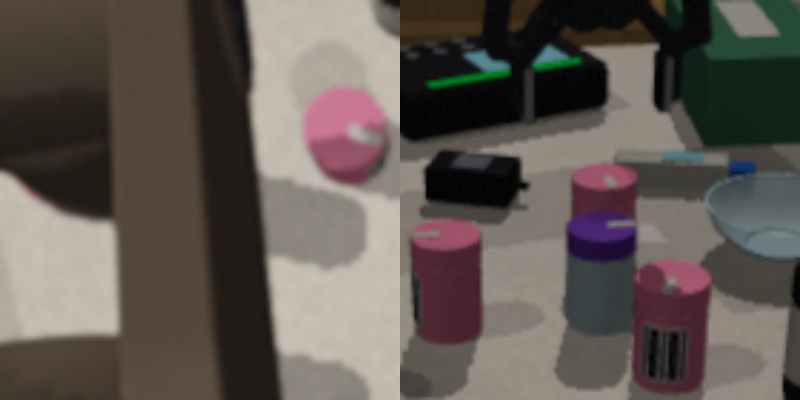

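The crop shows the open fingers straddling the purple pot (side view about (318,175)), with both pink neighbours clear. A small shift and then descend and grip.

Request:
arm_command:
  targets:
    - {"offset":[-0.5,0.35,0],"twist":[0,0,0],"hand":0}
    - {"offset":[0,0,2.5],"twist":[0,0,0],"hand":0}
    - {"offset":[0,0,2.5],"twist":[0,0,0],"hand":0}
    - {"offset":[0,0,2.5],"twist":[0,0,0],"hand":0}
    - {"offset":[0,0,2.3],"twist":[0,0,0],"hand":0}
    - {"offset":[0,0,0],"twist":[0,0,0],"hand":0}
    - {"offset":[0,0,0],"twist":[0,0,0],"hand":0}

```text
clock: 4.02
tcp_pos: [0.6603, 0.1574, 0.044]
tcp_rot: [0.663, 0.749, -0.0, -0.0]
force: [0.1, 0.5, 0.3]
gripper_width: 0.0854
grasp_force: 0.0
```

Request:
arm_command:
  targets:
    - {"offset":[0,0,0],"twist":[0,0,0],"hand":50}
    - {"offset":[0,0,0],"twist":[0,0,0],"hand":80}
    - {"offset":[0,0,0],"twist":[0,0,0],"hand":110}
    - {"offset":[0,0,0],"twist":[0,0,0],"hand":140}
    - {"offset":[0,0,0],"twist":[0,0,0],"hand":160}
    - {"offset":[0,0,0],"twist":[0,0,0],"hand":160}
    - {"offset":[0,0,0],"twist":[0,0,0],"hand":160}
    - {"offset":[0,0,0],"twist":[0,0,0],"hand":160}
  force: 40

```text
clock: 4.68
tcp_pos: [0.6612, 0.1579, 0.0453]
tcp_rot: [0.663, 0.749, 0.001, 0.001]
force: [-0.2, 0.4, 9.9]
gripper_width: 0.0488
grasp_force: 39.4
```

Request:
arm_command:
  targets:
    - {"offset":[0,0,-1],"twist":[0,0,0],"hand":160}
    - {"offset":[0,0,-2.5],"twist":[0,0,0],"hand":160}
    - {"offset":[0,0,-3],"twist":[0,0,0],"hand":160}
    - {"offset":[0,0,-3],"twist":[0,0,0],"hand":160}
    - {"offset":[0,0,-2.5],"twist":[0,0,0],"hand":160}
    - {"offset":[0,0,0],"twist":[0,0,5],"hand":160}
    - {"offset":[0,0,0],"twist":[0,0,6],"hand":160}
    - {"offset":[0,0,0],"twist":[0,0,6],"hand":160}
    - {"offset":[0,0,0],"twist":[0,0,6],"hand":160}
    - {"offset":[0,0,0],"twist":[0,0,6],"hand":160}

```text
clock: 5.52
tcp_pos: [0.66, 0.1576, 0.1646]
tcp_rot: [0.831, 0.557, 0.0, 0.0]
force: [-1.2, -1.4, -1.6]
gripper_width: 0.0491
grasp_force: 41.7
```

Request:
arm_command:
  targets:
    - {"offset":[0,0,0],"twist":[0,0,6],"hand":160}
    - {"offset":[0,0,0],"twist":[0,0,6],"hand":160}
    - {"offset":[0,0,0],"twist":[0,0,6],"hand":160}
    - {"offset":[0,0,0],"twist":[0,0,6],"hand":160}
    - {"offset":[0,0,0],"twist":[0,0,6],"hand":160}
    - {"offset":[0,0,0],"twist":[0,0,6],"hand":160}
    - {"offset":[0,0,0],"twist":[0,0,6],"hand":160}
    - {"offset":[0,0,0],"twist":[0,0,6],"hand":160}
    - {"offset":[0,0,0],"twist":[0,0,6],"hand":160}
    - {"offset":[0,0,0],"twist":[0,0,6],"hand":160}

```text
clock: 6.35
tcp_pos: [0.66, 0.1576, 0.1646]
tcp_rot: [0.998, 0.067, 0.0, -0.0]
force: [-0.3, -0.2, -1.3]
gripper_width: 0.0489
grasp_force: 41.7
```

Request:
arm_command:
  targets:
    - {"offset":[0,0,0],"twist":[0,0,6],"hand":160}
    - {"offset":[0,0,0],"twist":[0,0,6],"hand":160}
    - {"offset":[0,0,0],"twist":[0,0,0],"hand":160}
    - {"offset":[0,0,0],"twist":[0,0,0],"hand":160}

```text
clock: 6.68
tcp_pos: [0.66, 0.1577, 0.1642]
tcp_rot: [0.999, -0.033, 0.0, -0.0]
force: [-0.8, -0.3, -0.7]
gripper_width: 0.0487
grasp_force: 41.7
```

Request:
arm_command:
  targets:
    - {"offset":[-0.3,1.4,0],"twist":[0,0,0],"hand":160}
    - {"offset":[-0.62,2.7,0],"twist":[0,0,0],"hand":160}
    - {"offset":[-0.7,3,0],"twist":[0,0,0],"hand":160}
    - {"offset":[-0.7,3,0],"twist":[0,0,0],"hand":160}
    - {"offset":[-0.7,3,0],"twist":[0,0,0],"hand":160}
    - {"offset":[-0.7,3,0],"twist":[0,0,0],"hand":160}
    - {"offset":[-0.7,3,0],"twist":[0,0,0],"hand":160}
    - {"offset":[-0.7,3,0],"twist":[0,0,0],"hand":160}
    - {"offset":[-0.7,3,0],"twist":[0,0,0],"hand":160}
    - {"offset":[-0.6,2.6,0],"twist":[0,0,0],"hand":160}

```text
clock: 7.52
tcp_pos: [0.5752, -0.1164, 0.1637]
tcp_rot: [0.999, -0.034, 0.0, 0.0]
force: [-0.2, -0.3, -0.3]
gripper_width: 0.0489
grasp_force: 41.7
```

Request:
arm_command:
  targets:
    - {"offset":[-0.3,1.5,0],"twist":[0,0,0],"hand":160}
    - {"offset":[0,0,2.5],"twist":[0,0,0],"hand":160}
    - {"offset":[0,0,2.5],"twist":[0,0,0],"hand":160}
    - {"offset":[0,0,2.5],"twist":[0,0,0],"hand":160}
    - {"offset":[0,0,0],"twist":[0,0,0],"hand":160}
    - {"offset":[0,0,0],"twist":[0,0,0],"hand":160}
    - {"offset":[0,0,0],"twist":[0,0,0],"hand":160}

```text
clock: 8.1
tcp_pos: [0.5728, -0.1293, 0.0895]
tcp_rot: [0.999, -0.034, 0.0, 0.0]
force: [0.5, 0.2, -0.1]
gripper_width: 0.0489
grasp_force: 41.8
```

```bash
python3 - <<'E'
from h import *
a=shot('top');b=shot('side')
p=manip.get_obs();print(p['tcp_pos'],p['tcp_rot'])
cr=np.hstack([cv2.resize(a['frame'][150:270,310:430],(400,400)),cv2.resize(b['frame'][180:320,220:360],(400,400))])
cv2.imwrite('pics/c3.png',cr[:,:,::-1])
hs=cv2.cvtColor(b['frame'],cv2.COLOR_RGB2HSV);k=cv2.inRange(hs,(120,120,50),(145,255,255))
c=max(cv2.findContours(k,0,1)[0],key=cv2.contourArea);print(cv2.boundingRect(c))
print('expected px', [proj(b,np.array([p['tcp_pos'][0],p['tcp_pos'][1],p['tcp_pos'][2]+d-.045])) for d in(.075,.058,0)])
E
```

```text
[ 0.57334552 -0.1292343   0.08998999] [ 9.99397892e-01 -3.46759469e-02  1.16029276e-03  2.93122442e-04]
(293, 221, 9, 24)
expected px [array([285.03119453, 228.43804492]), array([285.23000017, 238.51798096]), array([285.87234441, 271.0864175 ])]
```

View pics/c3.png

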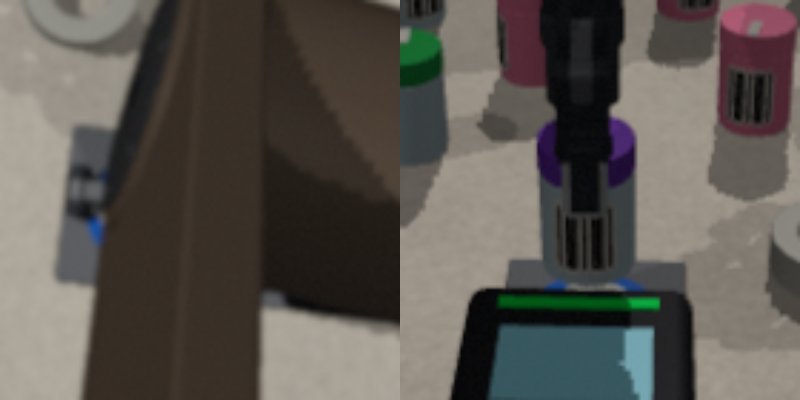

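The crop shows the pot held upright above the spot, its label centred and facing the window, and its centre at about x 285 as predicted. Lowering.

Request:
arm_command:
  targets:
    - {"offset":[0,0,1.2],"twist":[0,0,0],"hand":160}
    - {"offset":[0,0,1.2],"twist":[0,0,0],"hand":160}
    - {"offset":[0,0,0.7],"twist":[0,0,0],"hand":160}
    - {"offset":[0,0,0.2],"twist":[0,0,0],"hand":160}
    - {"offset":[0,0,0.1],"twist":[0,0,0],"hand":160}
    - {"offset":[0,0,0.1],"twist":[0,0,0],"hand":160}
    - {"offset":[0,0,0],"twist":[0,0,0],"hand":160}
    - {"offset":[0,0,0],"twist":[0,0,0],"hand":160}

```text
clock: 8.87
tcp_pos: [0.5725, -0.129, 0.0535]
tcp_rot: [0.999, -0.035, 0.0, 0.0]
force: [-0.0, 0.2, -1.5]
gripper_width: 0.0488
grasp_force: 41.8
```

Request:
arm_command:
  targets:
    - {"offset":[0,0,0.05],"twist":[0,0,0],"hand":160}
    - {"offset":[0,0,0.05],"twist":[0,0,0],"hand":160}
    - {"offset":[0,0,0],"twist":[0,0,0],"hand":160}
    - {"offset":[0,0,0],"twist":[0,0,0],"hand":160}

```text
clock: 9.2
tcp_pos: [0.5729, -0.1291, 0.0533]
tcp_rot: [0.999, -0.035, 0.001, 0.0]
force: [-3.0, 0.6, 15.7]
gripper_width: 0.0489
grasp_force: 43.2
```

Contact felt. Releasing.

Request:
arm_command:
  targets:
    - {"offset":[0,0,-0.03],"twist":[0,0,0],"hand":160}
    - {"offset":[0,0,0],"twist":[0,0,0],"hand":90}
    - {"offset":[0,0,0],"twist":[0,0,0],"hand":60}
    - {"offset":[0,0,0],"twist":[0,0,0],"hand":30}
    - {"offset":[0,0,0],"twist":[0,0,0],"hand":10}
    - {"offset":[0,0,0],"twist":[0,0,0],"hand":10}
    - {"offset":[0,0,0],"twist":[0,0,0],"hand":10}
    - {"offset":[0,0,0],"twist":[0,0,0],"hand":10}

```text
clock: 9.87
tcp_pos: [0.5723, -0.1289, 0.0525]
tcp_rot: [0.999, -0.035, -0.0, -0.0]
force: [-0.3, 0.3, -0.5]
gripper_width: 0.082
grasp_force: 0.0
```

Request:
arm_command:
  targets:
    - {"offset":[0,0,-1],"twist":[0,0,0],"hand":10}
    - {"offset":[0,0,-2],"twist":[0,0,0],"hand":10}
    - {"offset":[0,0,-3],"twist":[0,0,0],"hand":10}
    - {"offset":[0,0,-3],"twist":[0,0,0],"hand":10}
    - {"offset":[0,0,-3],"twist":[0,0,0],"hand":10}
    - {"offset":[0,0,-3],"twist":[0,0,0],"hand":10}
    - {"offset":[0,-3,0],"twist":[0,0,0],"hand":10}
    - {"offset":[0,-3.5,0],"twist":[0,0,0],"hand":10}
    - {"offset":[0,-3.5,0],"twist":[0,0,0],"hand":10}
    - {"offset":[0,-3.5,0],"twist":[0,0,0],"hand":10}

```text
clock: 10.7
tcp_pos: [0.5817, 0.0069, 0.2037]
tcp_rot: [0.999, -0.036, 0.0, 0.0]
force: [0.4, 0.3, 0.0]
gripper_width: 0.082
grasp_force: 0.0
```

Request:
arm_command:
  targets:
    - {"offset":[0,-3.5,0],"twist":[0,0,0],"hand":10}
    - {"offset":[0,-3.5,0],"twist":[0,0,0],"hand":10}
    - {"offset":[0,-3.5,0],"twist":[0,0,0],"hand":10}
    - {"offset":[0,-3.5,0],"twist":[0,0,0],"hand":10}
    - {"offset":[0,-3.5,0],"twist":[0,0,0],"hand":10}
    - {"offset":[0,0,0],"twist":[0,0,0],"hand":10}
    - {"offset":[0,0,0],"twist":[0,0,0],"hand":10}

```text
clock: 11.28
tcp_pos: [0.5939, 0.1822, 0.2032]
tcp_rot: [0.999, -0.034, 0.0, -0.0]
force: [0.1, -0.4, -0.0]
gripper_width: 0.082
grasp_force: 0.0
```

```bash
python3 - <<'E'
from h import *
a=shot('top');b=shot('side');I=a['frame']
k=cv2.inRange(cv2.cvtColor(I,cv2.COLOR_RGB2HSV),(120,95,50),(150,255,255));k=cv2.morphologyEx(k,cv2.MORPH_CLOSE,np.ones((7,7)))
c=max(cv2.findContours(k,0,1)[0],key=cv2.contourArea);(u,v),r=cv2.minEnclosingCircle(c);P=ray(a,u,v,.083)
d=(P-[.5736,-.1296,.083])[:2];t=np.radians(-96.3);print(u,v,r,P,'reader dx,dy',d@[np.cos(t),np.sin(t)],d@[-np.sin(t),np.cos(t)])
cr=np.hstack([cv2.resize(I[150:270,330:450],(400,400)),cv2.resize(b['frame'][180:320,220:360],(400,400))])
cv2.imwrite('pics/c4.png',cr[:,:,::-1])
E
```

```text
358.5 212.5 13.285429954528809 [ 0.57139002 -0.12888502  0.083     ] reader dx,dy -0.00046814943307858857 -0.0022750875796659067
```

View pics/c4.png

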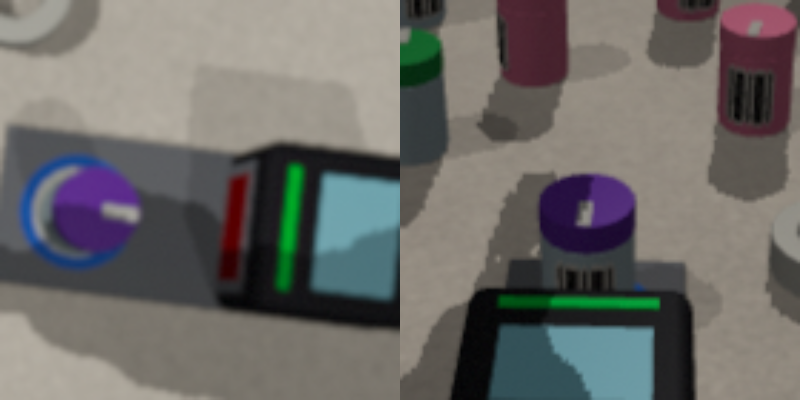

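The pot stands upright at top-view pixel (358,212), about 2 mm from the spot's centre, with its stripe pointing at the window and the gripper well clear. Handing in.

```bash
python3 -c "
from bench import manip
print(manip.close_job())"
```

```text
the job is handed in; nothing more can be done
None
```

The purple-lidded pot stands upright and released on the white spot, about 2 mm off centre with its label facing the red window; I steered clear of the other pots, and the job is handed in, with no verdict returned.

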